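# Close the vacuum filter over its cartridge

## Robot

A 6-joint arm with a two-finger parallel gripper is mounted at the origin on a cart in front of the work surface, level with it; the furniture and walls round the work are solid. World frame = base frame: x ahead of the robot, y to its left, z up, the work surface at z = 0. Lengths are in m, angles in degrees, forces in N, time in s.
With the tool pointing down it reaches from about 0.4 to 0.825 m from the base axis. Payload 7 kg.
Tool frame: the origin (TCP) lies at the very end of the fingers, on their centre line; the grasp point (between the pads) lies 19 mm behind it; z points along the fingers, y is the line along which they close (so a half turn about z gives the same grasp; the last joint's range is limited). The gripper opens to 88 mm and grips with 3 to 60 N. Pads are 19 mm wide; open, the fingers measure 130 mm over their backs; the gripper's body (78 mm by 193 mm) begins 47 mm behind the grasp point.
Start: joints at [-57.004, 20.546, 0.682, 0, -70.136, -16.507], TCP at [0.192, -0.647, 0.227] pointing down, gripper open.
Joint ranges: [-176.03, 176.03], [-82.01, 121.73], [-58.28, 71.71], [-173.87, 95.51], [-174.79, -0.11], [-173.66, 173.66]. Speed limits (degrees/s): [136.94, 136.94, 172.46, 180, 180, 180].

## Interface

Orientations are given as [roll, pitch, yaw] about the fixed x, y, z axes, in that order (R = Rz(yaw) Ry(pitch) Rx(roll)).
In Python, from plant import get_state, imaging, r, finder gives the robot as it stands.
- The arm moves only by the shell command python3 -m handwheel 'ROWS' [FORCE]. ROWS is JSON, a list of rows, each a list of 5 numbers: the closure, from 0 (fully open) to 1 (shut), then the shift along the world's x, y, z in cm, then the turn about the world's z in degrees. A call has 1 to 8 rows; each row is the pose to reach, as a shift and turn from the pose commanded when the call began; what a row does not reach only later rows make up. A row lasts 1/8 s, in which the tool goes at most 62.5 mm and 10.7 degrees, less where a joint would pass 70% of its speed; a pose out of reach is approached as far as the arm can. A call with a gripper value outside its range is refused whole. The fingers move at their own pace and stop on an object; FORCE is the grip in N (left out, the last holds). Time passes only in rows, so rows that repeat a pose let the fingers close. It gives the time, the measured TCP pose, the force, the opening and the grip force at its end, in the units of the state.
- get_state(): the state, without advancing time (a new reading comes with each control period).
- imaging.capture(name): name is "side" or "top" or "wrist"; returns (picture, depth): 480x640x3 uint8, red, green, blue; 480x640 float32, m along the optical axis (not along the pixel's ray), 0 where there is no reading.
- imaging.get_calibration(name): a dict with "fx", "fy", "cx", "cy" (pixels), "rvec" (rotation vector, rad) and "tvec" (3), from world to camera coordinates, as OpenCV has them; the wrist camera has in their place "hand_eye" (4x4, takes a point from camera to tool coordinates, whose origin is the TCP and whose axes are the flange's). Camera axes: x right, y down, z forward; pixel columns grow to the right and rows downward; lengths in m; the calibration is good to about 2 mm. A picture is of the moment at which its call begins: read the wrist's pose just before it. get_calibration takes no time and is no camera call.
- r.close_job(): hands the job in; it is judged then, once.
Trained networks look in the newest picture that a camera, given by its name, has taken for a name from the list of things; names that differ only in an ending like _2 or _b are one class to them, and where a whole thing is asked for, a point or a joint stands for the part that bears it (a point fixed in the world has none). Each returns a list of dicts, best first, with "p" (0 to 1); they miss things now and then, are a little off and sometimes report something else, mostly with a low value. They report only what shows in the picture. A call takes as long as a camera call.
- finder.cut_out(camera, query): "region" (480x640 bool, what is visible of it) and "pixel" ([column, row] in pixels, amid what is visible of it).
The state is a dict: "time_s": time; "joints": joint angles; "qd": joint speeds; "joint_torque": joint torques, N m; "tcp_pos": TCP position; "eef_rot": TCP orientation; "contact_force": force on the tool from outside, world axes, zero at the start; "moment": the same for the moment, N m; "gripper_width": finger opening in m; "gripper_force": force on a finger pad.
Only numpy, scipy, OpenCV 4.12 (cv2) and the standard library are available. Lean on these libraries where they do the work, as an engineer would, in place of code of your own. Each camera call takes 0.05 s, during which the arm holds its last target. There are 200 camera calls.

## Task

Refit the vacuum clamp's air filter: stand the shorter of the two pleated cartridges upright in the ring of the filter base, lower the grey cover over it with its two ears in the gaps between the claws, and turn the cover clockwise (seen from above) until the ears are under the claws and hit their stops. Set both parts down rather than dropping them, and leave the taller cartridge standing where it is.

Things in the scene. Friction and masses are not known exactly. Their poses are not given: they have to be found in the camera images.
- filter_base: Round aluminium filter base, 124 mm across, fixed to the saw table on a steel foot plate (118 x 150 mm). Its flat top, the seat, is 26 mm above the table and carries a thin ring and two dark steel claws. Origin: centre of the underside, on the filter's axis; z up. Claws stand on its +x and -x sides; brass hose tails point along +y and -y, ending 90 mm from the axis.
- seat (a point): Centre of the base's flat seat, 26 mm above the table, axes as the base. The ring on it is 10 mm high with a rounded top, outside diameter 70 mm, inside 61 mm: the cartridge stands inside it, the cover goes round its outside, both resting on the seat. An outlet boss in the middle, 25 mm wide and 5 mm high, fits freely inside the hollow cartridge.
- claw (a point): Centre of the top of the base's +x claw, 53 mm from the axis, 14 mm above the seat; its twin is on the -x side. Each claw lies 45 to 61 mm from the axis, is 37 mm wide, and has a channel 8 mm high below its overhang, open where a cover turning clockwise arrives, closed by a stop at the other end. Ears reach the stops when the cover's x axis is parallel to the base's x axis (either way round).
- mark (a point): One of two small dark lines on the rim of the seat (its twin lies across the axis), 60 degrees counter-clockwise, seen from above, from the claw's centre. Ears pointing at the marks come down freely between the claws; anything from 45 to 130 degrees counter-clockwise of the base's x axis also clears them.
- cover: Loose grey filter cover, about 160 g: round bell, open below, standing on its rim, with vertical ribs. Outside diameter 82 mm (85 over the ribs), inside 75 mm; 80 mm high to its flat top, 74 mm deep inside. Origin: centre of the rim's underside; z up. Its x axis runs through its two ears and along its wing grip. Half a turn makes no difference.
- ear (a point): Top of the cover's +x ear, 47 mm from the axis and 6 mm above the rim's underside. Two ears, +x and -x, each 22 mm wide, 6 mm thick, reaching 50 mm from the axis.
- wing (a point): Grip point on the cover's axis, 101 mm above the rim's underside, 3 mm below the top of the wing: an upright bar across the flat top along the cover's x axis, 58 mm long, 13 mm thick, 24 mm high.
- cartridge: The shorter pleated filter cartridge, loose, about 90 g: white paper pleats between black end caps, 56 mm diameter, 66 mm high, hollow, open below, closed on top, standing upright. Origin: centre of its underside; z up. It goes into the base.
- tall_cartridge: A taller cartridge of the same look for another filter, loose, standing upright, 56 mm diameter, 98 mm high, too tall for the cover. Origin: centre of its underside; z up. To be left alone.

How it is judged:
By the outcome, as a careful person would: the job done as asked, in the order asked, and still so for the second after the job is handed in, with the robot touching nothing.
It also fails if it takes over 56 s, if anything falls off the work surface, if the arm or the gripper's body presses on something with over 40 N, if the wrist force passes 120 N, or if a joint passes its speed limit or range.

## Working session

There is one attempt and no reset: what is moved stays moved. The work goes in short steps, Python scripts to look and compute and a shell command to move; the robot and the scene stay as the last step left them, time stands still between calls to the robot, and variables do not carry over. Pictures are saved under pics/ and viewed, at most 10 in all, crops included, and the job is handed in when it is done.

```bash
ls; mkdir -p pics; cat > h.py <<'E'
import numpy as np, cv2
from plant import get_state, imaging, r, finder
from scipy.spatial.transform import Rotation as R
def cap(n):
    s=get_state(); im,d=imaging.capture(n); return s,im,d
def cloud(n,s,d,mask=None):
    c=imaging.get_calibration(n)
    m=d>0
    if mask is not None: m&=mask
    v,u=np.nonzero(m); z=d[v,u]
    P=np.c_[(u-c['cx'])/c['fx']*z,(v-c['cy'])/c['fy']*z,z]
    if n=='wrist':
        H=np.array(c['hand_eye']); P=P@H[:3,:3].T+H[:3,3]
        return P@R.from_euler('xyz',s['eef_rot'],degrees=True).as_matrix().T+np.array(s['tcp_pos'])
    Rm=cv2.Rodrigues(np.array(c['rvec'],float))[0]
    return (P-np.array(c['tvec']).ravel())@Rm
E
cat > a.py <<'E'
from h import *
print(get_state())
ims=[]
for n in ['top','side']:
    s,im,d=cap(n); ims.append(im)
    for q in ['filter_base','cover','cartridge','tall_cartridge','mark','claw','ear','wing']:
        for o in finder.cut_out(n,q)[:2]:
            if o['p']<.3: continue
            P=cloud(n,s,d,o['region'])
            if len(P)==0: continue
            zt=np.percentile(P[:,2],98); T=P[P[:,2]>zt-.006]
            print(n,q,round(o['p'],2),np.round(o['pixel']),len(P),'med',np.round(np.median(P,0),3),'zt',round(zt,3),'topmid',np.round((T.min(0)+T.max(0))/2,3),np.round(np.ptp(T,axis=0),3))
cv2.imwrite('pics/a.png',cv2.resize(np.hstack(ims),(800,300))[:,:,::-1])
cv2.imwrite('pics/top.png',ims[0][:,:,::-1])
E
python3 a.py
```

```text
pics
{'time_s': 0.0, 'joints': array([-5.70050749e+01,  2.05932516e+01,  6.31980704e-01, -1.98234834e-02,
       -7.01368921e+01, -1.65054675e+01]), 'qd': array([ 0.02939224,  0.07256202,  0.08127135, -0.02739054,  0.01694267,
        0.03201144]), 'joint_torque': array([-3.29181212e-04, -5.82721174e+01,  2.93075484e+01,  6.99774876e+00,
        7.04835678e-03, -1.70997755e-04]), 'tcp_pos': array([ 0.19139597, -0.64676308,  0.22558951]), 'eef_rot': array([ 1.79900587e+02, -1.00243110e-02, -1.63517285e+02]), 'contact_force': array([-0.23983682, -0.18185105,  0.00104814]), 'moment': array([-0.00930227, -0.01801576, -0.01906663]), 'gripper_force': 0.0, 'gripper_width': 0.08743568810521614}
top filter_base 0.93 [230. 264.] 3707 med [0.542 0.114 0.025] zt 0.041 topmid [0.544 0.116 0.04 ] [0.123 0.068 0.01 ]
top filter_base 0.35 [393. 208.] 841 med [ 0.651 -0.222  0.097] zt 0.102 topmid [ 0.658 -0.226  0.1  ] [0.054 0.054 0.009]
top cover 0.78 [438. 296.] 1613 med [ 0.476 -0.309  0.08 ] zt 0.106 topmid [ 0.478 -0.316  0.104] [0.023 0.057 0.008]
top cartridge 0.87 [329. 314.] 584 med [ 0.44
[... 1250 characters left out ...]
.029 0.327]
side mark 0.92 [345. 320.] 3089 med [0.539 0.149 0.026] zt 0.042 topmid [0.544 0.422 0.202] [0.126 0.677 0.333]
side mark 0.72 [364. 220.] 1398 med [ 0.481 -0.284  0.054] zt 0.104 topmid [ 0.477 -0.31   0.103] [0.025 0.055 0.009]
side claw 0.82 [347. 318.] 2992 med [0.539 0.149 0.026] zt 0.041 topmid [0.545 0.421 0.199] [0.124 0.675 0.327]
side ear 0.96 [360. 216.] 1392 med [ 0.479 -0.284  0.054] zt 0.104 topmid [ 0.477 -0.31   0.103] [0.025 0.055 0.009]
side wing 0.79 [361. 217.] 1354 med [ 0.481 -0.283  0.053] zt 0.104 topmid [ 0.477 -0.31   0.103] [0.025 0.055 0.009]
side wing 0.73 [349. 318.] 3049 med [0.538 0.149 0.026] zt 0.041 topmid [0.544 0.119 0.04 ] [0.126 0.072 0.009]
```

View pics/top.png

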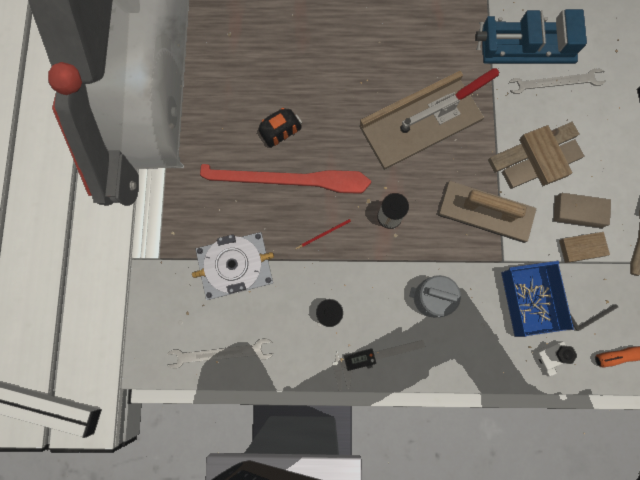

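View pics/a.png

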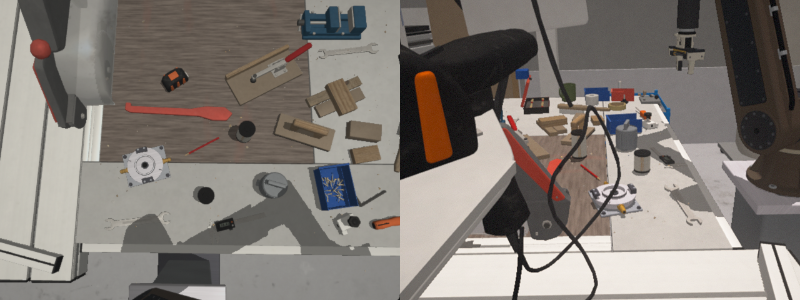

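```bash
python3 -m handwheel '[[0,5,5.5,3,0],[0,9,10,7,0],[0,13,15,7,0],[0,17,20,7,0],[0,21,25,7,0],[0,24,29,7,0],[0,26,33,7,0],[0,26,33,7,0]]'
cat > w.py <<'E'
from h import *
import sys
s,im,d=cap('wrist'); np.savez('w.npz',d=d)
print('t',s['time_s'],np.round(s['tcp_pos'],4),np.round(s['eef_rot'],2),np.round(s['joints'],1),imaging.get_calibration('wrist')['hand_eye'].round(3).tolist() if len(sys.argv)>3 else '')
cv2.imwrite('pics/%s.png'%sys.argv[1],im[:,:,::-1])
P=cloud('wrist',s,d); np.save('P_%s.npy'%sys.argv[1],P)
for a in sys.argv[2].split(';'):   # x,y,rad,zlo,zhi
    x,y,q,lo,hi=map(float,a.split(','))
    T=P[(np.hypot(P[:,0]-x,P[:,1]-y)<q)&(P[:,2]>lo)&(P[:,2]<hi)]
    if len(T)<20: print(a,len(T)); continue
    (cx,cy),(w,h),an=cv2.minAreaRect(T[:,:2].astype(np.float32)*1000)
    c,rr=cv2.minEnclosingCircle(T[:,:2].astype(np.float32)*1000)
    w_,v=np.linalg.eigh(np.cov(T[:,:2].T)); ax=np.degrees(np.arctan2(v[1,1],v[0,1]))
    print(a,len(T),'mean',T.mean(0).round(4),'rect',np.round([cx,cy,w,h,an],1),'circ',np.round(c,1),round(rr,1),'pca',round(ax,1))
E
python3 w.py w1 '0.478,-0.313,.06,.09,.115;.478,-.313,.06,.074,.086' 1
```

```text
time_s: 1.9
tcp_pos: [0.4535, -0.314, 0.2969]
eef_rot: [-180.0, 0.1, -163.2]
contact_force: [0.4, -0.9, 1.1]
gripper_width: 0.0877
gripper_force: 0.0
t 1.9 [ 0.4535 -0.314   0.2969] [-1.8000e+02  5.0000e-02 -1.6322e+02] [-14.4   6.6  -8.5  -0.  -74.8 -58.8] [[0.001, -0.967, -0.256, 0.069], [1.0, 0.001, 0.001, -0.001], [-0.0, -0.256, 0.967, -0.158], [0.0, 0.0, 0.0, 1.0]]
0.478,-0.313,.06,.09,.115 1029 mean [ 0.4755 -0.3161  0.1025] rect [ 476.9 -315.8   57.8   13.5   74.2] circ [ 476.2 -315.7] 29.0 pca 74.5
.478,-.313,.06,.074,.086 4420 mean [ 0.4741 -0.3165  0.08  ] rect [ 477.  -315.8   81.    81.5   61.3] circ [ 477.2 -316. ] 41.3 pca 163.5
```

View pics/w1.png

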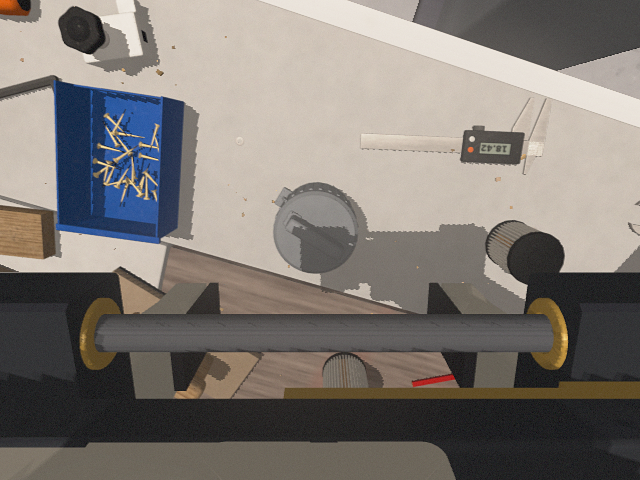

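```bash
python3 -m handwheel '[[0,-0.3,5.5,0,0],[0,-0.6,11,-5,0],[0,-0.9,16,-10,0],[0,-1.1,20,-15,0],[0,-1.2,22.2,-18,0],[0,-1.2,22.2,-18,0]]'
python3 - <<'E'
from h import *
P=np.load('P_w1.npy')
T=P[(np.hypot(P[:,0]-.442,P[:,1]+.091)<.05)&(P[:,2]>.062)&(P[:,2]<.072)]
print(len(T),T.mean(0),cv2.minEnclosingCircle(T[:,:2].astype(np.float32)*1000))
print(get_state()['tcp_pos'])
E
python3 w.py w2 '.442,-.091,.05,.061,.072'
```

```text
time_s: 2.7
tcp_pos: [0.437, -0.0949, 0.1139]
eef_rot: [179.9, -0.3, -163.5]
contact_force: [-0.0, -0.0, 1.3]
gripper_width: 0.0877
gripper_force: 0.0
2023 [ 0.4377046  -0.09662964  0.06631706] ((440.605224609375, -93.76019287109375), 27.98883819580078)
[ 0.43695999 -0.09493762  0.11385603]
t 2.7 [ 0.437  -0.0949  0.1139] [ 179.95   -0.33 -163.46] [ 13.1   5.5 -35.7  -0.  -49.1 -86.5] 
.442,-.091,.05,.061,.072 7405 mean [ 0.4384 -0.094   0.0663] rect [438.1 -94.1  49.5  55.5  16.8] circ [441.  -93.3] 28.0 pca 106.2
```

```bash
python3 -m handwheel '[[0,0.1,0.15,-4.5,0],[0,0.1,0.15,-8.2,0],[0,0.1,0.15,-8.2,0],[1,0.1,0.15,-8.2,0],[1,0.1,0.15,-8.2,0],[1,0.1,0.15,-8.2,0],[1,0.1,0.15,-8.2,0],[1,0.1,0.15,-8.2,0]]' 15
```

```text
time_s: 3.75
tcp_pos: [0.4412, -0.0935, 0.0352]
eef_rot: [-180.0, 0.1, -163.5]
contact_force: [-0.8, 1.6, 6.1]
gripper_width: 0.0551
gripper_force: 15.0
```

```bash
python3 -m handwheel '[[1,0,0,5,0],[1,1,2,10.5,0],[1,4,6,14.5,0],[1,7,10.5,18.5,0],[1,10,15,21.5,0],[1,12.5,19.5,23.5,0],[1,12.9,20.5,24,0],[1,12.9,20.5,24,0]]' 15
python3 w.py w3 '.544,.116,.075,.0375,.044;.544,.116,.037,.032,.0375;.544,.116,.02,.028,.034;.544,.116,.075,.015,.0375'
```

```text
time_s: 4.75
tcp_pos: [0.5692, 0.1118, 0.2738]
eef_rot: [180.0, -0.1, -163.4]
contact_force: [0.2, -0.2, -0.6]
gripper_width: 0.0555
gripper_force: 15.0
t 4.75 [0.5692 0.1118 0.2738] [ 1.8000e+02 -8.0000e-02 -1.6344e+02] [  30.4   10.1   -7.3   -0.   -72.6 -103.8] 
.544,.116,.075,.0375,.044 709 mean [0.4944 0.1051 0.0402] rect [532.5 118.3 103.8  64.    1.5] circ [536.3 116.9] 55.8 pca -138.9
.544,.116,.037,.032,.0375 1035 mean [0.5434 0.1171 0.0351] rect [543.7 117.2  68.6  69.   17.1] circ [543.9 117.4] 35.3 pca 56.5
.544,.116,.02,.028,.034 488 mean [0.5437 0.1174 0.0312] rect [543.4 117.2  30.8  34.1   5.1] circ [544.4 117.4] 17.9 pca 86.6
.544,.116,.075,.015,.0375 10832 mean [0.5413 0.1166 0.0272] rect [544.1 117.4 123.2 123.   61.3] circ [543.5 116. ] 74.8 pca 102.7
```

View pics/w3.png

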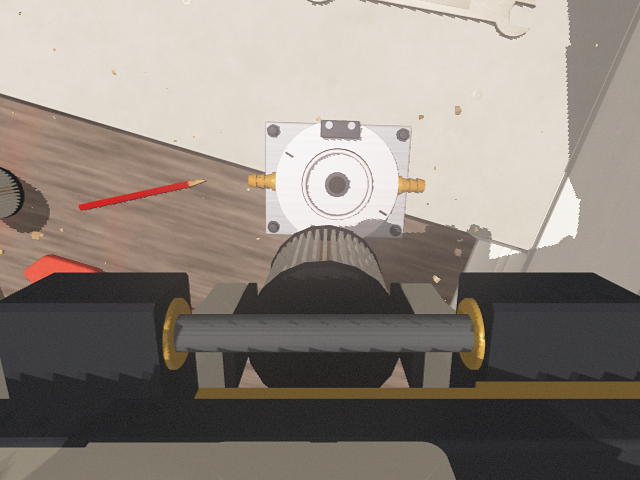

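```bash
python3 -m handwheel '[[1,-1.5,0.4,-5,0],[1,-2.6,0.55,-10,0],[1,-2.6,0.55,-14.5,0],[1,-2.6,0.55,-18,0],[1,-2.6,0.55,-19.6,0],[1,-2.6,0.55,-19.6,0],[1,-2.6,0.55,-19.6,0]]' 15
python3 - <<'E'
from h import *
P=np.load('P_w3.npy')
T=P[(abs(P[:,2]-.040)<.0025)&(P[:,0]<.52)&(np.hypot(P[:,0]-.5438,P[:,1]-.1172)<.064)&(np.hypot(P[:,0]-.5438,P[:,1]-.1172)>.043)]
m=T.mean(0);print(len(T),m,np.degrees(np.arctan2(.1172-m[1],.5438-m[0])),cv2.minAreaRect(T[:,:2].astype(np.float32)*1000))
# brass tails
q=np.hypot(P[:,0]-.5438,P[:,1]-.1172)
T=P[(q>.068)&(q<.092)&(P[:,2]>.010)&(P[:,2]<.03)]
for sg in(1,-1):
    t=T[sg*(T[:,1]-.1172)>.05]; print(len(t),t.mean(0),np.degrees(np.arctan2(*(t.mean(0)[:2]-[.5438,.1172])[::-1])))
E
```

```text
time_s: 5.68
tcp_pos: [0.5444, 0.1169, 0.08]
eef_rot: [180.0, 0.1, -163.5]
contact_force: [0.4, 0.3, -1.4]
gripper_width: 0.0552
gripper_force: 15.0
676 [0.49266944 0.10438753 0.04023241] 14.067694965998394 ((492.6070556640625, 104.43119812011719), (15.884657859802246, 36.3592529296875), 14.492650985717773)
376 [0.525822   0.19101859 0.01870374] 103.68752260060502
380 [0.55913868 0.04293881 0.01840349] -78.32965140646388
```

```bash
python3 -m handwheel '[[1,-0.05,0,-0.6,0],[1,-0.05,0,-1.1,0],[1,-0.05,0,-1.5,0],[1,-0.05,0,-1.8,0],[1,-0.05,0,-1.8,0],[1,-0.05,0,-1.8,0]]' 15
```

```text
time_s: 6.42
tcp_pos: [0.5434, 0.1172, 0.0611]
eef_rot: [180.0, 0.0, -163.5]
contact_force: [-2.4, 1.5, 4.3]
gripper_width: 0.0555
gripper_force: 15.0
```

```bash
python3 -m handwheel '[[0.6,0,0,0,0],[0,0,0,0,0],[0,0,0,0,0],[0,0,0,5,0],[0,0,0,10,0],[0,1,0,15,0],[0,1.5,0,19,0],[0,1.5,0,19,0]]' 15
python3 w.py w4 '.544,.117,.05,.07,.1;.544,.117,.05,.088,.096'
```

```text
time_s: 7.42
tcp_pos: [0.5599, 0.1173, 0.254]
eef_rot: [180.0, 0.4, -163.5]
contact_force: [-0.2, 0.6, -1.1]
gripper_width: 0.0876
gripper_force: 0.0
t 7.425 [0.5599 0.1173 0.254 ] [ 179.96    0.35 -163.51] [ 3.15e+01  9.70e+00 -1.05e+01  1.00e-01 -6.95e+01 -1.05e+02] 
.544,.117,.05,.07,.1 3731 mean [0.5423 0.1164 0.0922] rect [5.431e+02 1.166e+02 5.510e+01 5.520e+01 3.000e-01] circ [543.2 116.8] 27.9 pca -149.1
.544,.117,.05,.088,.096 3707 mean [0.5425 0.1165 0.0923] rect [543.  116.8  55.1  55.2  57. ] circ [543.2 116.8] 27.9 pca -143.0
```

View pics/w4.png

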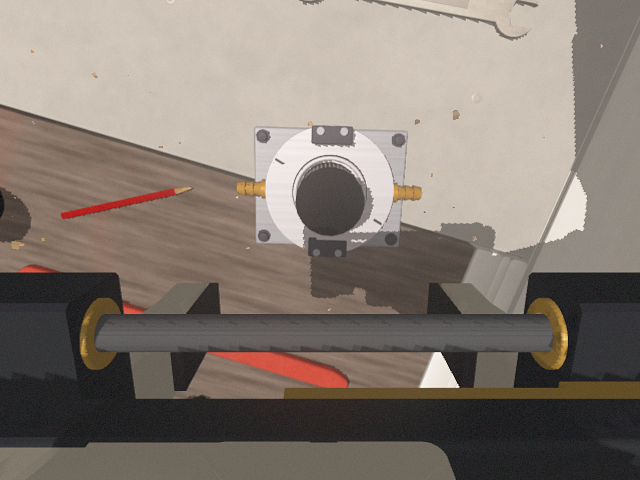

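```bash
python3 -m handwheel '[[0,-1,-5.5,0,9.7],[0,-2,-11.5,0,19.4],[0,-3,-17.5,0,29],[0,-4.5,-23.5,0,38.5],[0,-6,-29.5,0,48],[0,-7,-35.5,0,57.8],[0,-8,-41,-4,57.8],[0,-8.2,-43.3,-9,57.8]]' 15
python3 -m handwheel '[[0,0,0,0,0],[0,0,0,0,0]]' 50
python3 w.py w5 '0.478,-0.313,.06,.09,.115;.478,-.313,.06,.074,.086'
```

```text
time_s: 8.48
tcp_pos: [0.4758, -0.3168, 0.1627]
eef_rot: [-179.9, -0.0, -105.8]
contact_force: [1.3, 0.5, -0.1]
gripper_width: 0.0874
gripper_force: 0.0
time_s: 8.72
tcp_pos: [0.4761, -0.3145, 0.1632]
eef_rot: [179.9, -0.0, -105.7]
contact_force: [0.4, 0.6, 1.0]
gripper_width: 0.0875
gripper_force: 0.0
t 8.725 [ 0.4761 -0.3145  0.1632] [ 1.7993e+02 -2.0000e-02 -1.0572e+02] [-13.8  13.7 -17.8   0.  -58.6  -1.9] 
0.478,-0.313,.06,.09,.115 2241 mean [ 0.4763 -0.3185  0.1035] rect [ 477.  -316.8   57.1   12.9   74.5] circ [ 476.5 -316.5] 28.8 pca 74.5
.478,-.313,.06,.074,.086 10500 mean [ 0.476  -0.3196  0.08  ] rect [ 476.9 -316.1   81.6   81.8   26.5] circ [ 477.1 -315.9] 41.2 pca 164.2
```

```bash
python3 -m handwheel '[[0,0.1,-0.15,-4,0.2],[0,0.1,-0.15,-7,0.2],[0,0.1,-0.15,-7.9,0.2],[0,0.1,-0.15,-7.9,0.2],[1,0.1,-0.15,-7.9,0.2],[1,0.1,-0.15,-7.9,0.2],[1,0.1,-0.15,-7.9,0.2],[1,0.1,-0.15,-7.9,0.2]]' 50
python3 -m handwheel '[[1,0,0,0,0],[1,0,0,0,0],[1,0,0,0,0]]' 50
```

```text
time_s: 9.78
tcp_pos: [0.4774, -0.316, 0.0848]
eef_rot: [-180.0, 0.0, -105.5]
contact_force: [-0.6, 0.1, -0.7]
gripper_width: 0.0534
gripper_force: 0.0
time_s: 10.15
tcp_pos: [0.4773, -0.316, 0.0845]
eef_rot: [180.0, -0.0, -105.5]
contact_force: [-0.4, 1.2, 0.6]
gripper_width: 0.0232
gripper_force: 0.0
```

```bash
python3 -m handwheel '[[1,0,0,0,0],[1,0,0,0,0],[1,0,0,0,0]]' 50
python3 -m handwheel '[[1,0,0,4,0],[1,0,0,9,0],[1,0,0,13,0],[1,0,0,15,0],[1,0,0,15,0]]' 50
```

```text
time_s: 10.52
tcp_pos: [0.4772, -0.316, 0.0845]
eef_rot: [180.0, -0.0, -105.5]
contact_force: [-0.6, -0.2, -0.3]
gripper_width: 0.0126
gripper_force: 50.0
time_s: 11.15
tcp_pos: [0.4779, -0.3161, 0.2359]
eef_rot: [-179.8, 0.0, -105.5]
contact_force: [-0.9, -0.4, -2.8]
gripper_width: 0.0128
gripper_force: 50.0
```

```bash
python3 -m handwheel '[[1,0.7,5,0,0],[1,1.6,10.8,0,0],[1,2.5,16.8,0,0],[1,3.4,22.8,0,0],[1,4.3,28.8,0,0],[1,5.2,34.8,0,0],[1,6.1,40,0,0],[1,6.6,43.3,0,0]]' 50
python3 -m handwheel '[[1,0,0,0,0],[1,0,0,0,0],[1,0,0,0,0]]' 50
python3 w.py w6 '.544,.117,.06,.2,.3' 
```

```text
time_s: 12.15
tcp_pos: [0.5426, 0.1193, 0.2325]
eef_rot: [179.9, -0.1, -105.4]
contact_force: [0.8, -0.2, -2.5]
gripper_width: 0.0124
gripper_force: 50.0
time_s: 12.52
tcp_pos: [0.5429, 0.1161, 0.234]
eef_rot: [180.0, -0.0, -105.6]
contact_force: [0.6, -0.6, -1.7]
gripper_width: 0.0127
gripper_force: 50.0
t 12.525 [0.5429 0.1161 0.234 ] [ 1.7996e+02 -4.0000e-02 -1.0557e+02] [ 32.3   9.  -13.9  -0.  -67.1 -47.8] 
.544,.117,.06,.2,.3 16124 mean [0.538  0.0984 0.2404] rect [536.  112.1  69.4  80.7  14.1] circ [542.6 114.9] 41.8 pca 70.8
```

View pics/w6.png

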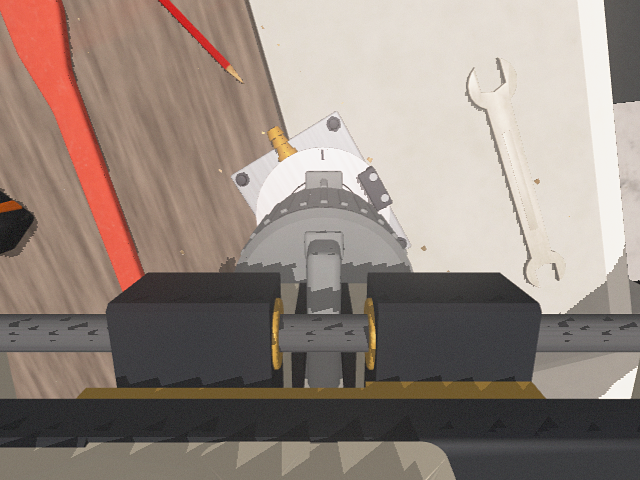

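```bash
python3 -m handwheel '[[1,0.05,0.08,-3,0],[1,0.05,0.08,-6,0],[1,0.05,0.08,-8.5,0],[1,0.05,0.08,-10,0],[1,0.05,0.08,-10.6,0],[1,0.05,0.08,-10.6,0],[1,0.05,0.08,-10.6,0]]' 50
```

```text
time_s: 13.45
tcp_pos: [0.5444, 0.1181, 0.1295]
eef_rot: [-179.9, 0.1, -105.5]
contact_force: [0.1, 0.0, -1.3]
gripper_width: 0.0127
gripper_force: 50.0
```

```bash
python3 -m handwheel '[[1,-0.05,-0.08,-0.4,0],[1,-0.05,-0.08,-0.8,0],[1,-0.05,-0.08,-1.1,0],[1,-0.05,-0.08,-1.4,0],[1,-0.05,-0.08,-1.7,0],[1,-0.05,-0.08,-1.9,0],[1,-0.05,-0.08,-1.9,0]]' 50
```

```text
time_s: 14.32
tcp_pos: [0.5433, 0.117, 0.1105]
eef_rot: [-180.0, 0.0, -105.5]
contact_force: [-3.9, -0.6, 7.4]
gripper_width: 0.0127
gripper_force: 50.0
```

```bash
python3 -m handwheel '[[1,0.02,0,0,-7],[1,0.02,0,0,-14],[1,0.02,0,0,-21],[1,0.02,0,0,-28],[1,0.02,0,0,-35],[1,0.02,0,0,-42],[1,0.02,0,0,-49],[1,0.02,0,0,-54]]' 50
python3 -c "from h import *;s=get_state();print(s['moment'],s['eef_rot'])"
```

```text
time_s: 15.32
tcp_pos: [0.5444, 0.1173, 0.1105]
eef_rot: [-180.0, 0.1, -159.7]
contact_force: [0.7, 0.0, 2.6]
gripper_width: 0.0126
gripper_force: 50.0
[0.03006417 0.05523033 0.0915798 ] [-1.79984757e+02  1.16399205e-01 -1.59662095e+02]
```

```bash
python3 -m handwheel '[[1,0,0,0,-2],[1,0,0,0,-4],[1,0,0,0,-6],[1,0,0,0,-7.5],[1,0,0,0,-9],[1,0,0,0,-9]]' 50
python3 -c "from h import *;s=get_state();print(s['moment'],s['eef_rot'])"
```

```text
time_s: 16.08
tcp_pos: [0.5445, 0.1182, 0.1106]
eef_rot: [180.0, 0.2, -168.3]
contact_force: [-1.6, 2.7, 5.8]
gripper_width: 0.0128
gripper_force: 51.1
[1.30304567 0.47867691 0.93857073] [ 1.79954824e+02  1.56512898e-01 -1.68345911e+02]
```

```bash
python3 -m handwheel '[[1,0,0,0,-1.5],[1,0,0,0,-2.5],[1,0,0,0,-2.5]]' 50
python3 -c "from h import *;s=get_state();print(s['moment'],s['eef_rot'])"
```

```text
time_s: 16.45
tcp_pos: [0.5446, 0.1182, 0.1106]
eef_rot: [180.0, 0.2, -170.8]
contact_force: [-1.0, 3.6, 5.6]
gripper_width: 0.0131
gripper_force: 53.6
[1.3377612  0.51409784 1.32166134] [ 1.79960727e+02  1.57723659e-01 -1.70796177e+02]
```

At the stop (moment rising, cover twisting in the pads). Release and look.

```bash
python3 -m handwheel '[[1,0,0,0,2],[1,0,0,0,4],[0.8,0,0,0,4],[0.4,0,0,0,4],[0,0,0,0,4],[0,0,0,0,4],[0,0,0,0,4],[0,0,0,0,4]]' 50
python3 -m handwheel '[[0,0,0,4,0],[0,1,0,9,0],[0,2,0,13,0],[0,2.5,0,17,0],[0,2.5,0,18,0],[0,2.5,0,18,0]]' 50
python3 w.py w7 '.544,.117,.06,.118,.14;.544,.117,.06,.1,.112'
python3 - <<'E'
from h import *
P=np.load('P_w7.npy');q=np.hypot(P[:,0]-.5438,P[:,1]-.1172)
for lo,hi,a,b in((.037,.044,.046,.062),(.028,.036,.043,.05)):
    T=P[(P[:,2]>lo)&(P[:,2]<hi)&(q>a)&(q<b)]; t=T[T[:,0]<.53]
    if len(t): m=t.mean(0);print(len(t),m,np.degrees(np.arctan2(.1172-m[1],.5438-m[0])),cv2.minAreaRect(t[:,:2].astype(np.float32)*1000))
E
```

```text
time_s: 17.45
tcp_pos: [0.5435, 0.117, 0.1095]
eef_rot: [-180.0, -0.0, -167.0]
contact_force: [0.6, 0.5, -0.2]
gripper_width: 0.0618
gripper_force: 0.0
time_s: 18.2
tcp_pos: [0.5684, 0.1171, 0.2897]
eef_rot: [180.0, 0.0, -167.0]
contact_force: [-0.5, -0.1, -0.6]
gripper_width: 0.0876
gripper_force: 0.0
t 18.2 [0.5684 0.1171 0.2897] [ 1.7997e+02  4.0000e-02 -1.6701e+02] [  30.9    9.6   -5.9   -0.   -74.4 -107.9] 
.544,.117,.06,.118,.14 1166 mean [0.5439 0.1173 0.1297] rect [544.9 117.6  57.8  13.   14.4] circ [544.9 117.5] 29.1 pca -165.5
.544,.117,.06,.1,.112 5957 mean [0.543 0.117 0.106] rect [545.  117.6  81.   80.9  12.9] circ [545.  117.7] 41.0 pca 104.6
604 [0.49245908 0.10410804 0.04029525] 14.305580925946884 ((492.5461120605469, 103.94141387939453), (15.679466247558594, 36.243896484375), 14.939482688903809)
53 [0.50236131 0.10728601 0.03187991] 13.454807774516146 ((507.6673583984375, 122.64164733886719), (78.35464477539062, 17.560876846313477), 84.0748062133789)
```

View pics/w7.png

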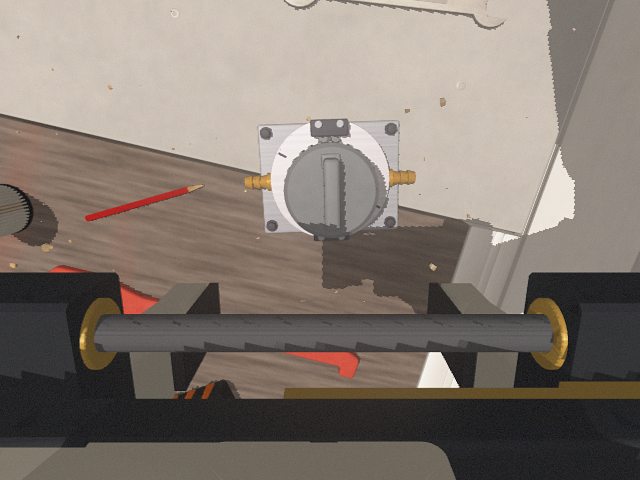

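The wing (330,190) lines up with the claws at (330,127) and (331,237): wing at 14.4°, claws at about 14.5°. The cover top is at 106 mm, so it is seated with its ears under the claws.

```bash
python3 -c "from plant import r;print(r.close_job())"
```

```text
the job is handed in; nothing more can be done
None
```

The short cartridge is standing in the ring, the cover is seated over it and turned clockwise to its stops, the tall cartridge was left alone, and I handed the job in at about 18 s on the robot's clock.

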